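# Reset the filter carriage on the bench rail

## Robot

A 6-joint arm with a two-finger parallel gripper is mounted at the origin on a cart in front of the work surface, level with it; the furniture and walls round the work are solid. World frame = base frame: x ahead of the robot, y to its left, z up, the work surface at z = 0. Lengths are in m, angles in rad, forces in N, time in s.
With the tool pointing down it reaches from about 0.25 to 0.85 m from the base axis. Payload 12.5 kg.
Tool frame: the origin (TCP) lies midway between the tips of the shut fingers; the grasp point (between the pads) lies r.grasp_offset behind it (r.grasp_offset is the distance from the TCP to the grasp point, in m); z points along the fingers, y is the line along which they close (so a half turn about z gives the same grasp; the last joint's range is limited). The gripper opens to 93 mm and grips with 3 to 60 N. Pads are 15 mm wide; open, the fingers measure 128 mm over their backs; the gripper's body (75 mm by 188 mm) begins 65 mm behind the grasp point.
Start: joints at [-1.361, 0.351, 1.652, -0, 1.139, -0.085], TCP at [0.16, -0.526, 0.219] pointing down, gripper open.
Joint ranges: [-2.75, 2.75], [-0.79, 2.1], [0.01, 2.65], [-1.57, 4.71], [0.07, 3.14], [-2.87, 2.87]. Speed limits (rad/s): [2.22, 2.22, 2.79, 3.14, 3.14, 3.14].

## Interface

Orientations are given as a unit quaternion [w, x, y, z].
In Python, from rig import r, set_gripper, kinematics, cams, job, sensors gives the robot as it stands. Calls block until the motion is done:
- r.goto(position, orientation): joint-space move of the TCP to a pose.
- r.move_linear(position, rot=None, max_speed=0.15, force_limit=None): straight line of the TCP; rot=None keeps the orientation; max_speed is the mean speed in m/s. With force_limit (N) it stops when the force on the tool has changed by that much, and returns True; else False.
- r.move_joints(angles): joint-space move.
- set_gripper(opening, grasp_force=None): opening from 0.0 (shut) to 1.0 (fully open); grasp_force is the grip in N (None keeps the last); returns when the fingers have stopped.
- r.sleep(seconds).
- kinematics.inverse_kinematics(position, orientation): joint angles nearest the present ones, or None.
- cams.read_camera(name): name is "side" or "top"; returns a dict with "color" (480x640x3 uint8, red, green, blue), "mtx" (3x3 intrinsics, pixels), "rvec" (rotation vector, rad) and "tvec" (3), from world to camera coordinates, as OpenCV has them. Camera axes: x right, y down, z forward; pixel columns grow to the right and rows downward; lengths in m; the calibration is good to about 2 mm. A picture is of the moment at which its call begins. There is no depth.
A pose or a line that the arm cannot do raises r.MotionError and nothing moves.
- job.hand_in(): hands the job in; it is judged then, once.
Readings, each from a call of its own:
- sensors.current_time_s(): time.
- sensors.current_q(): joint angles.
- sensors.current_qd(): joint speeds.
- sensors.current_tau(): joint torques, N m.
- sensors.current_ee_pos(): TCP position.
- sensors.current_eef_rot(): TCP orientation.
- sensors.current_ft_force(): force on the tool from outside, world axes, zero at the start.
- sensors.current_ft_torque(): the same for the moment, N m.
- sensors.current_finger_gap(): opening from 0.0 (shut) to 1.0 (fully open).
- sensors.current_finger_force(): force on a finger pad.
Only numpy, scipy, OpenCV 4.12 (cv2) and the standard library are available. Lean on these libraries where they do the work, as an engineer would, in place of code of your own. Each camera call takes 0.05 s, during which the arm holds its last target. There are 200 camera calls.

## Task

The filter carriage on the bench rail must go to a new working position. Release its clamp by raising the clamp lever right up, slide the carriage along the rail until its pointer lines up with the nose of the pointed marker (not the square one), then press the lever fully down again so the carriage is clamped there. Leave the loose things round about where they stand.

Things in the scene. Friction and masses are not known exactly. Their poses are not given: they have to be found in the camera images.
- bench_rail: Fixed optical-bench rail: dark base plate 380 x 140 x 12 mm with a 40 mm wide aluminium rail on it, top at z 52 mm, black end blocks to z 56 mm. Origin: on the table under the rail's middle. y runs along the rail, x across it away from the robot (plate spans x -95 to +45 mm), z up. Turned up to 0.25 rad.
- carriage (a joint): Carriage position along the rail, m, growing to the rail's +y; stops at -0.135 and +0.125. An aluminium saddle, 62 mm across, 80 mm along the rail, top at z 66 mm, with an upright 45 mm filter disc on it (top at z 122 mm, 6 mm behind the rail's middle line). Slides with 3 to 5 N when free; clamped, a brake shoe holds it to about 35 N.
- clamp_lever (a joint): Clamp lever angle, rad: 0 = fully down, clamped; 1.0 = fully raised, free (stops at both). Level hinge axis parallel to the rail; raising swings the handle up and towards the rail. The cam bites below about 0.75 (4 to 10 N at the handle) and holds properly below 0.1. It stays where it is left.
- lever_bar (a point): Centre of the lever's handle: a black round bar parallel to the rail, 16 mm thick, 30 mm long, flat ends, on a 10 mm thick arm, 72 mm from the hinge axis on the robot's side. Clamped, the arm rises 0.26 rad from level towards the robot, handle centre 60 mm above the table; fully raised, 1.26 rad and 111 mm.
- lever_hinge (a point): Middle of the lever's hinge axis, on the carriage, 36 mm from the rail's middle line on the robot's side, 42 mm above the table.
- pointer_tip (a point): Tip of the carriage's pointer, a small steel tongue with a pointed end that juts from the carriage's robot side just above the base plate; 40 mm along the rail's +y from the lever, 24 mm above the table.
- pointed_nose (a point): Arrow tip, at the top (z 24 mm), of the pointed marker: a fixed steel block 31 mm wide, 34 mm long, 12 mm high on the base plate's robot-side edge, its end towards the rail pointed like an arrow. Lined up means pointer_tip has the same position along the rail's y axis as this point; the pointer passes 2 mm clear of it.
- square_nose (a point): Middle of the flat end of the square marker: a fixed steel block 31 mm wide, 34 mm long and 12 mm high with a straight end, on the same edge of the base plate; the position that is not wanted. Which of the two markers is at which end of the rail changes.
- lens_case_light: Loose round lens case, white top on a black body, 36 mm across, 62 mm high, origin at the centre of its underside; stays where it is.
- lens_case_black: Loose black round lens case, 36 mm across, 62 mm high, origin at the centre of its underside; stays where it is.
- petri_dish: Loose clear round dish, 63 mm across, 15 mm high, origin at the centre of its underside; stays where it is.
- brass_weight: Loose brass weight, 25 mm across, 48 mm high, origin at the centre of its underside; stays where it is.

How it is judged:
On the way, in this order (a step that is already met when the one before it is completed fails the run):
1. the lever has been raised (above 0.8 rad) with the carriage still within 25 mm of where it stood (value of joint clamp_lever above 0.8 rad and distance of pointer_tip from where it was at the start of the episode below 0.025 m), for 0.1 s.
2. with the clamp released (lever above 0.6 rad), the carriage has been slid until its pointer is within 6 mm of the pointed marker's nose along the rail (value of joint clamp_lever above 0.6 rad and horizontal distance between pointer_tip and pointed_nose below 0.0063 m), for 0.1 s.
At the end, for the whole second after the job is handed in: The lever is pressed down (below 0.1 rad), the carriage at rest with its pointer within 4 mm of the pointed marker's nose along the rail, and nothing is touched (value of joint clamp_lever below 0.1 rad and horizontal distance between pointer_tip and pointed_nose below 0.0045 m and velocity of joint carriage between -0.003 and 0.003 m/s).
It fails at once if the lens case with the white top is pushed more than 30 mm or tipped (distance of lens_case_light from where it was at the start of the episode above 0.03 m or angle between lens_case_light's own z axis and vertical above 0.5 rad).
It fails at once if the black lens case is pushed more than 30 mm or tipped (distance of lens_case_black from where it was at the start of the episode above 0.03 m or angle between lens_case_black's own z axis and vertical above 0.5 rad).
It fails at once if the clear dish is pushed more than 30 mm or tipped (distance of petri_dish from where it was at the start of the episode above 0.03 m or angle between petri_dish's own z axis and vertical above 0.5 rad).
It fails at once if the brass weight is pushed more than 30 mm or tipped (distance of brass_weight from where it was at the start of the episode above 0.03 m or angle between brass_weight's own z axis and vertical above 0.5 rad).
It also fails if it takes over 38 s, if anything falls off the work surface, if the arm or the gripper's body presses on something with over 40 N, if the wrist force passes 120 N, or if a joint passes its speed limit or range.

## Working session

There is one attempt and no reset: what is moved stays moved. The work goes in short steps, each a Python script; the robot and the scene stay as the last script left them, time stands still between calls to the robot, and variables do not carry over. Pictures are saved under pics/ and viewed, at most 10 in all, crops included, and the job is handed in when it is done.

```bash
mkdir -p pics; cat > h.py <<'E'
import numpy as np, cv2
from rig import r,set_gripper,kinematics,cams,job,sensors
def snap(n,f):
    c=cams.read_camera(n); cv2.imwrite('pics/'+f,c['color'][:,:,::-1]); np.savez('pics/'+n+'.npz',**c); return c
def ray(c,uv,z):
    R=cv2.Rodrigues(np.array(c['rvec'],float))[0]; t=np.array(c['tvec'],float).ravel()
    d=R.T@np.linalg.inv(c['mtx'])@np.array([uv[0],uv[1],1.]); o=-R.T@t
    return o+d*(z-o[2])/d[2]
def proj(c,P): return cv2.projectPoints(np.array(P,float).reshape(-1,3),np.array(c['rvec'],float),np.array(c['tvec'],float),c['mtx'],None)[0].reshape(-1,2)
E
python3 - <<'E'
from h import *
for n in('side','top'):
    c=snap(n,n+'1.png'); R=cv2.Rodrigues(np.array(c['rvec'],float))[0]; print(n,-R.T@np.array(c['tvec']).ravel(),c['mtx'][0,0])
print(r.grasp_offset,sensors.current_time_s())
E
```

```text
side [0.82799094 0.44332157 1.00212102] 550.1154112109118
top [ 0.37891892 -0.06214007  1.08976084] 454.42349968135625
0.0188 0.1
```

View pics/top1.png

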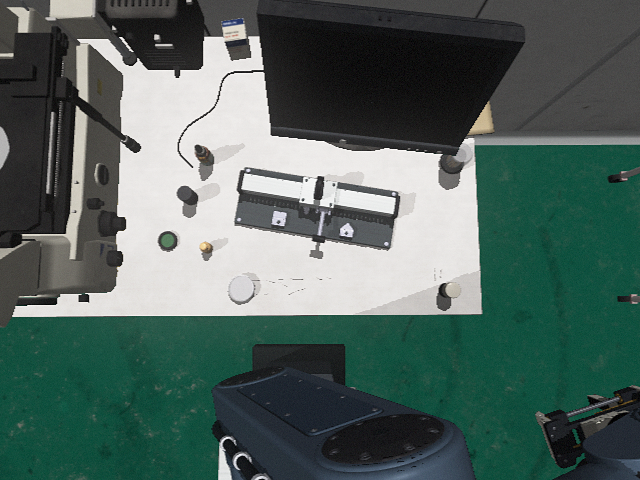

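View pics/side1.png

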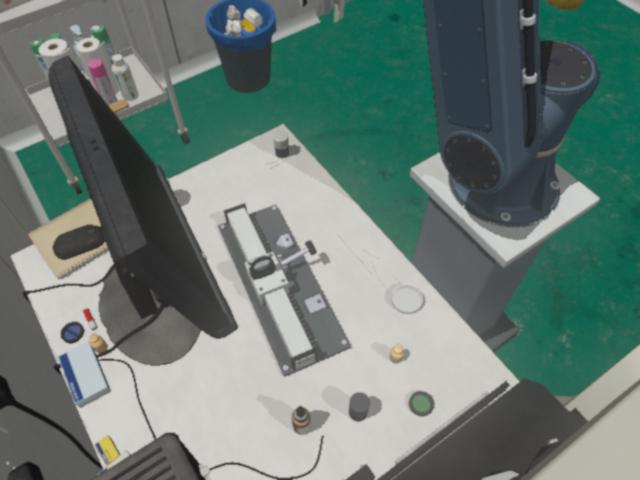

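The pointed marker is at the −y end (top picture, about (346,228)); the square one is at (279,218), and the lever handle is near (318,240). I'll zoom in on both views.

```bash
python3 - <<'E'
import cv2
a=cv2.imread('pics/top1.png')[155:265,225:410]; b=cv2.imread('pics/side1.png')[195:380,210:360]
cv2.imwrite('pics/tc.png',cv2.resize(a,None,fx=4.3,fy=4.3,interpolation=cv2.INTER_CUBIC))
cv2.imwrite('pics/sc.png',cv2.resize(b,None,fx=3.2,fy=3.2,interpolation=cv2.INTER_CUBIC))
E
```

```text
(no output)
```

View pics/tc.png

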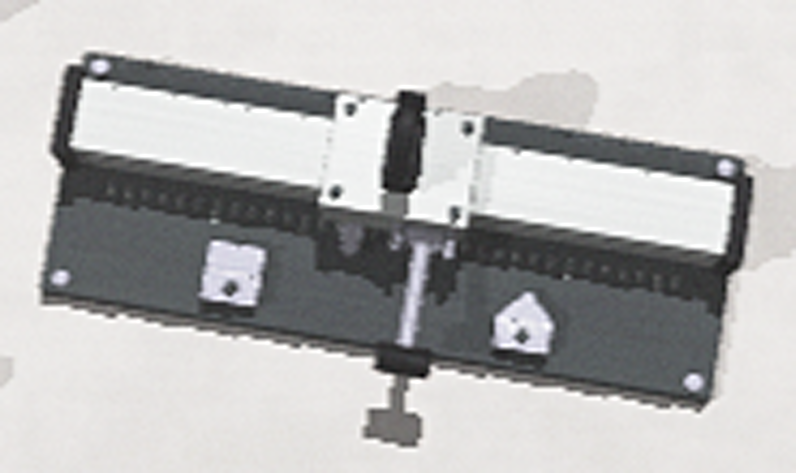

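View pics/sc.png

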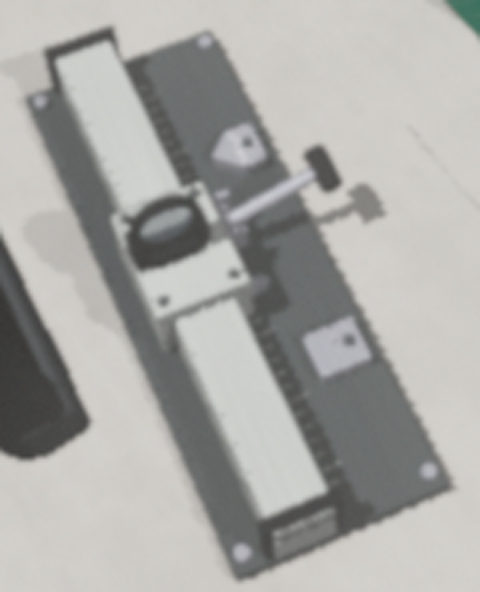

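```bash
cat >> h.py <<'E'
def load(n): return dict(np.load('pics/'+n+'.npz'))
E
python3 - <<'E'
from h import *
c=load('top'); s=load('side')
T=lambda x,y,z: ray(c,((x+.5)/4.3-.5+225,(y+.5)/4.3-.5+155),z)[:2]
S=lambda x,y,z: ray(s,((x+.5)/3.2-.5+210,(y+.5)/3.2-.5+195),z)[:2]
scT=[T(*p,.013) for p in((99,66),(727,167),(60,277),(693,381))]
scS=[S(*p,.013) for p in((241,552),(40,101),(429,470),(205,41))]
for nm,sc in(('top',scT),('side',scS)):
    tl,tr,bl,br=sc
    yv=(tl-tr)+(bl-br); yv/=np.linalg.norm(yv); xv=np.array([yv[1],-yv[0]])
    m=sum(sc)/4; o=m+.025*xv
    print(nm,'sizes',np.linalg.norm(tl-tr),np.linalg.norm(tl-bl),'origin',o,'yaw',np.arctan2(-yv[0],yv[1]))
    F=T if nm=='top' else S
    pts=dict(nose=((530,292,.024),(213,155,.024)),sq=((238,241,.024),(308,338,.024)),tip=((349,252,.024),(268,285,.024)),bar=((403,358,.062),(322,169,.062)),
      saddle=None)
    for k,v in pts.items():
        if v:
            p=F(*v[0 if nm=='top' else 1]); d=p-o; print(k,p.round(4),'rail xy',(d@xv).round(4),(d@yv).round(4))
    if nm=='top':
        for q in((345,96),(484,118),(322,210),(463,228)):
            d=T(*q,.066)-o; print('sad',(d@xv).round(4),(d@yv).round(4))
E
```

```text
top sizes 0.3579198809176585 0.12195859401238897 origin [ 0.60484794 -0.07125792] yaw -0.16766196566424185
nose [ 0.5387 -0.1418] rail xy -0.0535 -0.0806
sq [0.5678 0.0193] rail xy -0.0516 0.0831
tip [ 0.5614 -0.0421] rail xy -0.0477 0.0215
bar [ 0.4979 -0.0712] rail xy -0.1054 -0.0178
sad 0.0284 0.0356
sad 0.0287 -0.0397
sad -0.0347 0.0375
sad -0.0321 -0.0381
side sizes 0.3558470054843101 0.12260727559163861 origin [ 0.60317182 -0.07066462] yaw -0.16847997909168852
nose [ 0.5379 -0.1402] rail xy -0.0527 -0.0795
sq [0.5615 0.0091] rail xy -0.0544 0.0717
tip [ 0.5615 -0.0366] rail xy -0.0468 0.0266
bar [ 0.4976 -0.0691] rail xy -0.1043 -0.0162
```

```bash
cat >> h.py <<'E'
from scipy.spatial.transform import Rotation as Ro
YAW=-.168; O=np.array([.6041,-.0710]); YV=np.array([-np.sin(YAW),np.cos(YAW)]); XV=np.array([YV[1],-YV[0]])
def rail(p): d=np.array(p[:2])-O; return d@XV,d@YV
def quat(sgn):
    y=np.r_[sgn*YV,0]; z=np.array([0,0,-1.]); q=Ro.from_matrix(np.c_[np.cross(y,z),y,z]).as_quat(); return q[[3,0,1,2]]
def tcp(ang,yl):  # TCP for lever angle & lever position along rail
    a=.26+ang; p=O+XV*(-.036-.072*np.cos(a))+YV*yl
    return np.r_[p,.042+.072*np.sin(a)-r.grasp_offset]
def stat(m=''): 
    p=sensors.current_ee_pos(); print(m,np.round(p,4),'rail',np.round(rail(p),4),'F',np.round(sensors.current_ft_force(),1),'gap',round(float(sensors.current_finger_gap()),3),'ff',sensors.current_finger_force(),'t',round(sensors.current_time_s(),2))
E
python3 - <<'E'
from h import *
P=tcp(0,-.0172); up=P+[0,0,.12]
best=None
for s in(1,-1):
    q=kinematics.inverse_kinematics(up,quat(s)); print(s,q)
    if q is not None and (best is None or abs(q[5])<abs(best[1][5])): best=(s,q)
s=best[0]; open('sgn','w').write(str(s))
r.goto(up,quat(s)); set_gripper(.55)
r.move_linear(P+[0,0,.03]); stat()
print(r.move_linear(P,max_speed=.06,force_limit=8)); stat('at')
set_gripper(0,grasp_force=25); stat('grip')
snap('top','top2.png')
a=cv2.imread('pics/top2.png')[155:265,225:410]; b=snap('side','side2.png')['color'][195:380,210:360,::-1]
a=cv2.resize(a,None,fx=2.2,fy=2.2);b=cv2.resize(b,None,fx=2.2,fy=2.2)
o=np.zeros((410,740,3),np.uint8);o[:a.shape[0],:a.shape[1]]=a;o[:b.shape[0],410:410+b.shape[1]]=b;cv2.imwrite('pics/c2.png',o)
E
```

```text
1 [-2.33235676e-01  3.35692048e-01  1.83139115e+00 -4.44089210e-16
  9.74509454e-01 -1.63603200e+00]
-1 [-2.33235676e-01  3.35692048e-01  1.83139115e+00 -4.44089210e-16
  9.74509454e-01  1.50556065e+00]
 [ 0.4976 -0.0704  0.0723] rail [-0.1051 -0.0172] F [ 0.3 -0.2 -0.7] gap 0.552 ff 0.0 t 3.74
False
at [ 0.4972 -0.0703  0.0416] rail [-0.1056 -0.0172] F [-0.3 -0.6 -0.3] gap 0.551 ff 0.0 t 4.39
grip [ 0.4969 -0.0716  0.0419] rail [-0.1055 -0.0186] F [ -3.7 -12.5   1. ] gap 0.318 ff 24.993383288383484 t 4.88
```

View pics/c2.png

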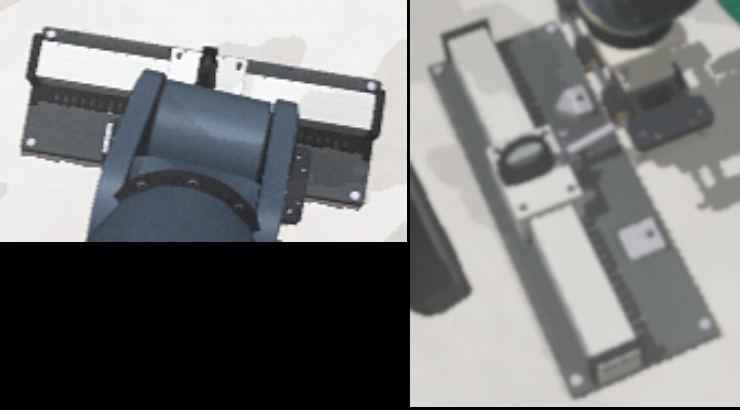

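The bar is gripped (gap of about 30 mm). Next I raise it along the arc.

```bash
python3 - <<'E'
from h import *
for a in np.linspace(0.125,1.0,8):
    r.move_linear(tcp(a,-.0187),max_speed=.07); 
    if a in(.5,1.0): stat(a)
r.sleep(.2); stat('up'); print(tcp(1.0,-.0187))
E
```

```text
0.5 [ 0.514  -0.0748  0.0729] rail [-0.0882 -0.0188] F [-2.9 -3.8  4. ] gap 0.321 ff 24.999605119228363 t 6.08
1.0 [ 0.5437 -0.0796  0.0917] rail [-0.0581 -0.0185] F [-2.8 -1.3  2.2] gap 0.318 ff 25.000033378601074 t 7.18
up [ 0.5436 -0.0796  0.0917] rail [-0.0582 -0.0186] F [-1.9 -0.5  0.5] gap 0.316 ff 24.999739229679108 t 7.38
[ 0.54377118 -0.07973535  0.0917505 ]
```

```bash
python3 - <<'E'
from h import *
print(r.move_linear(tcp(1.0,-.1201),max_speed=.06,force_limit=25)); r.sleep(.3); stat('slid')
t=snap('top','top3.png'); s=snap('side','side3.png')
a=t['color'][165:265,300:410,::-1]; b=s['color'][195:300,215:335,::-1]
a=cv2.resize(a,None,fx=3.4,fy=3.4,interpolation=2);b=cv2.resize(b,None,fx=3.4,fy=3.4,interpolation=2)
o=np.zeros((400,800,3),np.uint8);o[:a.shape[0],:a.shape[1]]=a;o[:b.shape[0],380:380+b.shape[1]]=b;cv2.imwrite('pics/c3.png',o)
E
```

```text
False
slid [ 0.5269 -0.1797  0.0918] rail [-0.058  -0.1201] F [-3.   1.1 -1.5] gap 0.32 ff 24.999189376831055 t 9.53
```

View pics/c3.png

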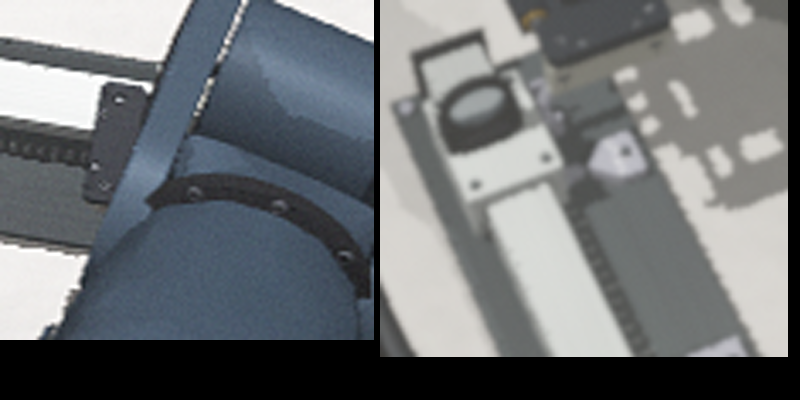

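The side crop shows the pointer tip at about (572,172), facing the nose at about (588,170), so they look lined up. I'll clamp, back off, and check from the top camera.

```bash
cat > down.py <<'E'
from h import *
def down(yl):
    for a in (.87,.75,.62,.5,.37,.25,.12,.03,-.03): r.move_linear(tcp(a,yl),max_speed=.07)
    r.sleep(.2); stat('down'); print('expected z at 0/0.1',tcp(0,0)[2],tcp(.1,0)[2])
E
python3 - <<'E'
from down import *
down(-.1201)
set_gripper(.55); p=sensors.current_ee_pos(); stat('open')
r.move_linear(np.array(p)+[0,0,.12]); 
r.goto(np.array([.33,-.30,.25]),sensors.current_eef_rot()); stat('away')
t=snap('top','top4.png'); s=snap('side','side4.png')
a=t['color'][165:265,290:410,::-1]; b=s['color'][195:300,215:335,::-1]
a=cv2.resize(a,None,fx=3.3,fy=3.3,interpolation=2);b=cv2.resize(b,None,fx=3.3,fy=3.3,interpolation=2)
o=np.zeros((400,800,3),np.uint8);o[:a.shape[0],:a.shape[1]]=a;o[:b.shape[0],400:400+b.shape[1]]=b;cv2.imwrite('pics/c4.png',o)
E
```

```text
down [ 0.4796 -0.1717  0.0403] rail [-0.1059 -0.1201] F [-1.8 -1.7 10.7] gap 0.318 ff 25.0008425116539 t 12.28
expected z at 0/0.1 0.041709799736235176 0.04856374479580648
open [ 0.4793 -0.1716  0.0395] rail [-0.1062 -0.1201] F [ 0.7 -0.7 -0. ] gap 0.551 ff 0.0 t 12.87
away [ 0.3304 -0.2995  0.2492] rail [-0.2317 -0.2711] F [ 0.7 -0.2 -0.3] gap 0.548 ff 0.0 t 14.69
```

View pics/c4.png

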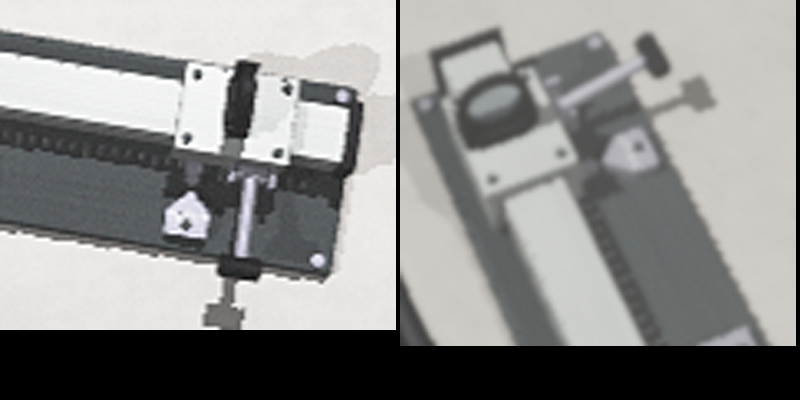

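The lever is down. The top crop shows the nose at about (190,190) with the pointer just above it at about (193,180). I'll magnify to measure this.

```bash
python3 - <<'E'
from h import *
t=load('top');s=load('side')
a=t['color'][205:245,330:370,::-1]; b=s['color'][215:255,265:305,::-1]
a=cv2.resize(a,None,fx=10,fy=10,interpolation=2);b=cv2.resize(b,None,fx=10,fy=10,interpolation=2)
o=np.clip(np.hstack([a,b])*1.3,0,255).astype(np.uint8)
# predicted: rail-x-direction line through lever+40mm at z 24
yl=-.1201+.04
for c,ox,(u0,v0) in((t,0,(330,205)),(s,400,(265,215))):
    P=[np.r_[O+XV*x+YV*yl,.024] for x in(-.035,-.0515,-.065,-.085)]
    print((proj(c,P)-[u0,v0])*10+5+[ox,0])
cv2.imwrite('pics/c5.png',o)
E
```

```text
[[192.65244278 107.0900318 ]
 [181.89571717 174.91969039]
 [173.06765219 230.58761902]
 [159.94396195 313.3428608 ]]
[[434.28044238 314.15343828]
 [506.11785251 286.859345  ]
 [564.55709193 264.6557877 ]
 [650.58183063 231.97132374]]
```

View pics/c5.png

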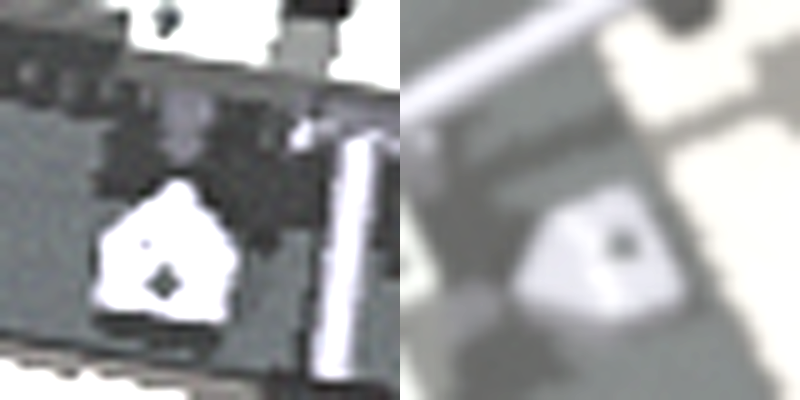

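The top view puts the pointer axis at (182,158) and the nose at (180,180), both within about 0.3 px of the predicted line, so the error is under 1 mm. I'll check where the bar sits, then hand in.

```bash
python3 - <<'E'
from h import *
t=load('top'); x=rail(ray(t,(362,246),.062)); print(x, 'expect x -.1056 at 0, -.1034 at .1'); s=load('side'); b=ray(s,(215+652/3.3,195+55/3.3),.062); print(rail(b))
if x[0]<-.1: print(job.hand_in())
E
```

```text
(np.float64(-0.10681572016165211), np.float64(-0.11891257897489384)) expect x -.1056 at 0, -.1034 at .1
(np.float64(-0.3398393263028061), np.float64(-0.007051651753026016))
the job is handed in; nothing more can be done
None
```

I raised the lever, slid the carriage to the pointed marker, pressed the lever fully down again and handed the job in at about 15 s. The last top-camera picture showed the pointer within about 1 mm of the nose, and no verdict came back.

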